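# Vent the vacuum drying chamber and hold its stuck lid ajar

### The job

Let the air back into the aluminium vacuum drying chamber: pull the red snap-in vent plug out of its lid and leave it in the empty clear petri dish, so that it stays clean. Then take the lid's black handle, break the lid loose from its sticky gasket without letting it fly open, and finish still holding it ajar, its front edge 15 to 40 mm above the gasket, so that air seeps in without stirring the dried filters. Do not knock the glassware and other things standing about.

Things in the scene. Friction and masses are not known exactly. Their poses are not given: they have to be found in the camera images.
- chamber: Low aluminium box with a hinged clear lid, 180 x 210 mm in plan, 72 mm high, black gasket on its rim (to 76 mm), screwed to the bench. Origin: centre of its underside; x points from the front (handle, gauge) to the back (hinges), y to its left, z up. The gauge sticks out 23 mm from the front face, a brass pump connection 36 mm from the left face, lugs 23 mm from both sides at the foot.
- lid (a joint): Angle of the clear lid, rad: 0 shut, grows as the front edge rises, stop at 0.6. The front edge is 191 mm from the hinge line (0.079 rad = 15 mm open, 0.211 rad = 40 mm). The gasket sticks: the pull at the handle rises to a peak of 16 to 19 N at about 0.016 rad and is gone by 0.05 rad, then only the lid's weight (0.55 kg, 3 to 4 N at the handle) is left. Let go, the lid falls shut.
- lid_handle (a point): Centre of the black bar of the lid's handle, which runs along the lid's y axis: bar 16 mm thick (along x), 13 mm high, 100 mm long, its centre 34 mm above the lid's top face, on two posts 84 mm apart. Axes are those of the lid (the chamber's when shut).
- lid_hinge (a point): Middle of the hinge line, 80 mm above the bench at the back of the chamber, parallel to its y axis. When the lid is shut the handle's centre lies 165 mm in front of it (chamber -x) and 42 mm above it. Opening turns the lid by the joint's angle about +y of the chamber.
- vent_seat (a point): Centre of the top of the vent's collar on the lid (collar 25 mm in diameter, 12 mm high above the lid's top face); the plug's head rests on it.
- vent_plug: Red round plug: head 28 mm in diameter and 20 mm high, below it a black shank 7 mm in diameter with a round bead of 12 mm and a flat foot of 9 mm, 28 mm below the head. Origin on its axis at the underside of the head, z up through the head. A snap ring in the collar holds the bead: 8 to 9 N straight up pulls it out; it is clear of the collar after 28 mm. 0.03 kg.
- clean_dish: Empty clear petri dish standing open on the bench about 0.3 m to the left or to the right of the chamber, level with its front, 91 mm outside, 12 mm high, floor 2 mm thick. Origin: centre of its underside.
- lab_timer: Light grey lab timer lying on the bench, 58 x 62 x 21 mm; origin at the centre of its underside. Bystander, on the side of the chamber where the dish is not.
- beaker: Glass beaker 53 mm wide, 70 mm high; origin under its centre. Bystander.
- cotton_flask: Small conical flask with a cotton bung, 72 mm wide, 129 mm high; origin under its centre. Bystander.
- red_cap_jar: Glass jar with a red cap, 61 mm wide, 78 mm high; origin under its centre. Bystander.
- haemostat: Steel clamp lying on the bench, 57 x 146 x 7 mm; origin at its middle, underside. Bystander.
There are look-alikes about, which are no part of the job. What is shaped like the clean_dish but turquoise is not meant.

How it is judged:
By the outcome, as a careful person would: the job done as asked, in the order asked, and still so for the second after the job is handed in, while the arm keeps its last pose, push and grip.
It also fails if it takes over 50 s, if anything falls off the work surface, if the arm or the gripper's body presses on something with over 40 N, if the wrist force passes 120 N, or if a joint passes its speed limit or range.

### The arm

A 7-joint arm with a two-finger parallel gripper is mounted at the origin on a cart in front of the work surface, level with it; the furniture and walls round the work are solid. World frame = base frame: x ahead of the robot, y to its left, z up, the work surface at z = 0. Lengths are in m, angles in rad, forces in N, time in s.
With the tool pointing down it reaches from about 0.425 to 0.925 m from the base axis. Payload 6.8 kg.
Tool frame: the origin (TCP) lies between the finger pads; the fingertips stand 22 mm ahead of it and the grasp point (between the pads) lies 3 mm ahead of it; z points along the fingers, y is the line along which they close (so a half turn about z gives the same grasp; the last joint's range is limited). The gripper opens to 85 mm and grips with 20 to 120 N. Pads are 22 mm wide; open, the fingers measure 114 mm over their backs; the gripper's body (76 mm by 85 mm) begins 54 mm behind the grasp point. The pads swing forward as they close: fully open they stand 13 mm farther back than shut.
Start: joints at [-1.263, 0.477, 0.022, 1.555, -0.011, 1.109, -0.083], TCP at [0.273, 0.618, 0.253] pointing down, gripper open.
Joint ranges: [-2.96, 2.96], [-0.34, 2.1], [-1.41, 1.46], [0.24, 2.44], [-1.37, 4.51], [0.17, 1.92], [-2.96, 2.96]. Speed limits (rad/s): [2.39, 2.39, 3.14, 3.14, 3.14, 3.14, 3.14].

### API

Orientations are given as a unit quaternion [w, x, y, z].
In Python, from station import bot gives the robot as it stands.
- The arm moves only by the tool servo_tool, never from a script. Its argument "motion" is a list that holds one entry, the list of rows, each a list of 5 numbers: the opening, from 0 (shut) to 1 (fully open), then the shift along the world's x, y, z each as a share of 0.04 m, from -1 to 1, then the turn about the world's z as a share of 0.12 rad, from -1 to 1. A call has 1 to 20 rows; each row shifts and turns the commanded pose from where the row before left it; what a row does not reach is not made up. A row lasts 1/10 s, in which the tool goes at most 50 mm and 8.59 degrees, less where a joint would pass 70% of its speed; a pose out of reach is approached as far as the arm can. A call with a number of a shift or a turn outside -1 to 1 is refused whole. A call with a gripper value outside its range is refused whole. The fingers move at their own pace and stop on an object; "newtons" is the grip in N (left out, the last holds). Time passes only in rows, so rows that do not move let the fingers close. It gives the time, the measured TCP pose, the force, the opening and the grip force at its end, in the units of the state.
- bot.get_obs(): the state, without advancing time (a new reading comes with each control period).
- bot.read_camera(name): name is "side" or "top"; returns (picture, depth): 384x512x3 uint8, red, green, blue; 384x512 float32, m along the optical axis (not along the pixel's ray), 0 where there is no reading.
- bot.get_calibration(name): a dict with "fovy" (degrees; the focal length in pixels is half the picture's height over the tangent of half this angle, whatever the lens; pixels are square), "cx", "cy" (the principal point, pixels), "view" (4x4, takes a point from world to camera coordinates). Camera axes: x right, y down, z forward; pixel columns grow to the right and rows downward; lengths in m; the calibration is good to about 2 mm. A picture is of the moment at which its call begins. get_calibration takes no time and is no camera call.
- bot.hand_in(): hands the job in; it is judged then, once.
The state is a dict: "t": time; "q": joint angles; "joint_vel": joint speeds; "joint_torque": joint torques, N m; "eef_pos": TCP position; "tool_rot": TCP orientation; "contact_force": force on the tool from outside, world axes, zero at the start; "torque": the same for the moment, N m; "gripper_width": opening from 0.0 (shut) to 1.0 (fully open); "grasp_force": force on a finger pad.
Only numpy, scipy, OpenCV 4.12 (cv2) and the standard library are available. Lean on these libraries where they do the work, as an engineer would, in place of code of your own. Each camera call takes 0.05 s, during which the arm holds its last target. There are 200 camera calls.

## Working session

There is one attempt and no reset: what is moved stays moved. The work goes in short steps, Python scripts to look and compute and a tool call to move; the robot and the scene stay as the last step left them, time stands still between calls to the robot, and variables do not carry over. Pictures are saved under pics/ and viewed, at most 10 in all, crops included, and the job is handed in when it is done.

Besides the shell and the picture viewer there is one more tool, called after "Request:" as name(argument=value, ...) on one line, values as JSON. servo_tool: Moves the arm, as the interface text tells. Shift numbers are shares of 0.04 m and turn numbers shares of 0.12 rad, none past 1 either way. Its arguments: {"type":"object","properties":{"motion":{"type":"array"},"newtons":{"type":"number"}},"required":["motion"]}

```bash
mkdir -p pics
cat > h.py <<'E'
import numpy as np, cv2
from station import bot
def cap(n,tag):
    im,d=bot.read_camera(n); np.savez(f'{tag}.npz',im=im,d=d); cv2.imwrite(f'pics/{tag}.png',im[:,:,::-1]); return im,d
def K(n):
    c=bot.get_calibration(n); f=192/np.tan(np.radians(c['fovy'])/2); return f,c['cx'],c['cy'],np.array(c['view'])
def pt(n,u,v,d):
    f,cx,cy,V=K(n); p=np.array([(u-cx)/f*d,(v-cy)/f*d,d,1]); return (np.linalg.inv(V)@p)[:3]
def onz(n,u,v,z):
    a=pt(n,u,v,0.);b=pt(n,u,v,1.); return a+(b-a)*(z-a[2])/(b[2]-a[2])
def proj(n,p):
    f,cx,cy,V=K(n); q=V@np.r_[p,1]; return q[0]/q[2]*f+cx,q[1]/q[2]*f+cy
def cloud(n,d):
    f,cx,cy,V=K(n); v,u=np.mgrid[:384,:512]; P=np.stack([(u-cx)/f*d,(v-cy)/f*d,d,np.ones_like(d)],-1); return (P@np.linalg.inv(V).T)[...,:3]
E
python3 - <<'E'
from h import *
for n in('top','side'):
    im,d=cap(n,n+'0'); cv2.imwrite(f'pics/{n}0b.png',cv2.resize(im[:,:,::-1],(800,600),interpolation=cv2.INTER_CUBIC)); print(n,K(n))
o=bot.get_obs();print(o)
E
```

```text
top (np.float64(482.0803441566904), 251.26383025281552, 189.99674303392493, array([[-0.35342827, -0.93544357,  0.00581204,  0.12878389],
       [-0.72626898,  0.27047167, -0.63196395,  0.49474859],
       [ 0.58959463, -0.22757503, -0.77497599,  1.47412616],
       [ 0.        ,  0.        ,  0.        ,  1.        ]]))
side (np.float64(373.17573932171115), 260.69696334303666, 192.65619084920382, array([[ 0.93904191, -0.34373864,  0.00663621, -0.52704981],
       [-0.22081824, -0.6178119 , -0.75468388,  0.14789099],
       [ 0.26351394,  0.7072144 , -0.65605502,  1.13963048],
       [ 0.        ,  0.        ,  0.        ,  1.        ]]))
{'t': 0.1, 'q': array([-1.26312042,  0.47771562,  0.02235127,  1.55635908, -0.01150049,
        1.1092979 , -0.08307073]), 'joint_vel': array([-0.00107078, -0.00173084,  0.00092047, -0.00358303, -0.00080981,
        0.00097918,  0.00140041]), 'joint_torque': array([ 4.13163478e-03, -5.97761786e+01,  1.61379945e+00, -2.81954938e+01,
        1.28061921e-02,  5.01056638e-03, -6.71580381e-06]), 'eef_pos': array([0.27244265, 0.61702779, 0.25242155]), 'tool_rot': array([-1.09490801e-04,  2.06373487e-01,  9.78472944e-01, -8.18539268e-04]), 'contact_force': array([ 0.48786276,  0.6114166 , -0.45056573]), 'torque': array([-0.01625263,  0.04373758, -0.00544772]), 'grasp_force': 0.0, 'gripper_width': 1.0007068150671905}
```

View pics/top0b.png

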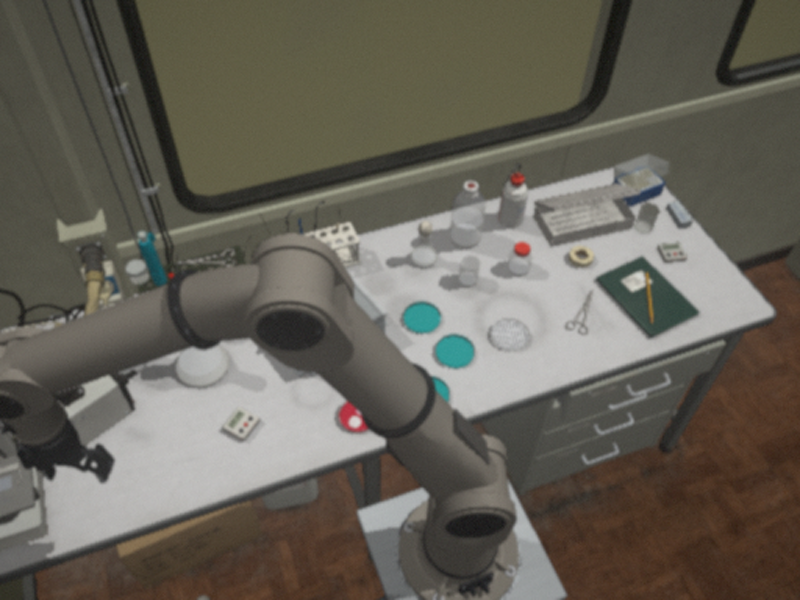

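View pics/side0b.png

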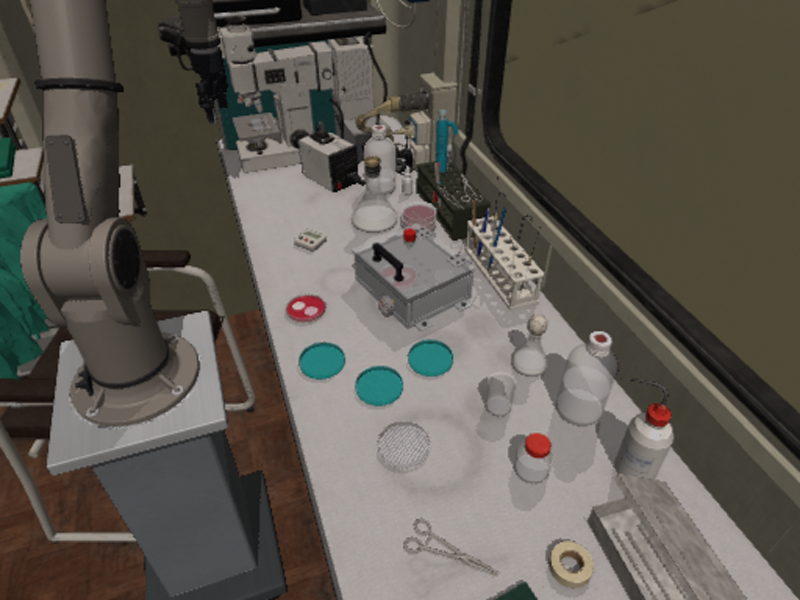

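The side view shows the chamber at about (412,270), the timer at (310,240), the turquoise dishes at (322,360), (380,385) and (430,358), and a mesh-like disc at (403,445). I'll enlarge the crops to find the clear dish.

Run:
```python
from h import *
z=np.load('side0.npz');im=z['im'];d=z['d']
# scale 800/512=1.5625
c=im[130:345,160:340][:,:,::-1]
a=cv2.resize(im[200:340,170:350][:,:,::-1],(770,599),interpolation=cv2.INTER_CUBIC);cv2.imwrite('pics/c1.png',a)  #x4.278
b=cv2.resize(im[135:215,215:310][:,:,::-1],(712,600),interpolation=cv2.INTER_CUBIC);cv2.imwrite('pics/c2.png',b) #x7.5
P=cloud('side',d)
for n,(u,v) in dict(mesh=(403,445),ring=(450,455),ring2=(340,278),timer=(310,240),t1=(322,360),t2=(380,385),t3=(430,358),plug=(410,234),box=(440,290),jar=(538,440),beaker=(500,380),bung=(537,325),haem=(450,545),petri_red=(306,307),pinkdish=(418,215)).items():
    u/=1.5625;v/=1.5625; print(n,np.round(P[int(v),int(u)],3),np.round(onz('side',u,v,0),3))
```

```text
mesh [ 0.433 -0.321 -0.001] [ 0.434 -0.325  0.   ]
ring [ 0.503 -0.373  0.002] [ 0.504 -0.372  0.   ]
ring2 [ 0.452  0.172 -0.001] [0.453 0.166 0.   ]
timer [0.417 0.321 0.017] [0.421 0.342 0.   ]
t1 [ 0.349 -0.077  0.001] [ 0.349 -0.078  0.   ]
t2 [ 0.438 -0.18   0.002] [ 0.439 -0.18   0.   ]
t3 [ 0.557 -0.145 -0.001] [ 0.557 -0.147  0.   ]
plug [0.61  0.122 0.12 ] [0.672 0.281 0.   ]
box [ 0.623 -0.026  0.069] [0.658 0.045 0.   ]
jar [ 0.623 -0.441  0.08 ] [ 0.663 -0.396  0.   ]
beaker [ 0.641 -0.281  0.046] [ 0.663 -0.248  0.   ]
bung [ 0.729 -0.237  0.117] [ 0.81  -0.134  0.   ]
haem [ 0.442 -0.516 -0.004] [ 0.44 -0.52  0.  ]
petri_red [0.351 0.088 0.006] [ 0.354  0.091 -0.   ]
pinkdish [0.696 0.295 0.047] [0.724 0.359 0.   ]
```

View pics/c1.png

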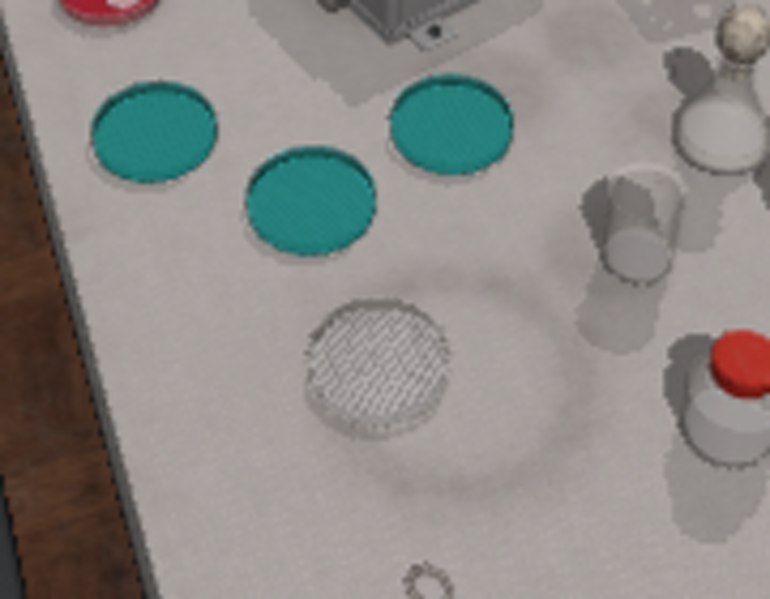

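View pics/c2.png

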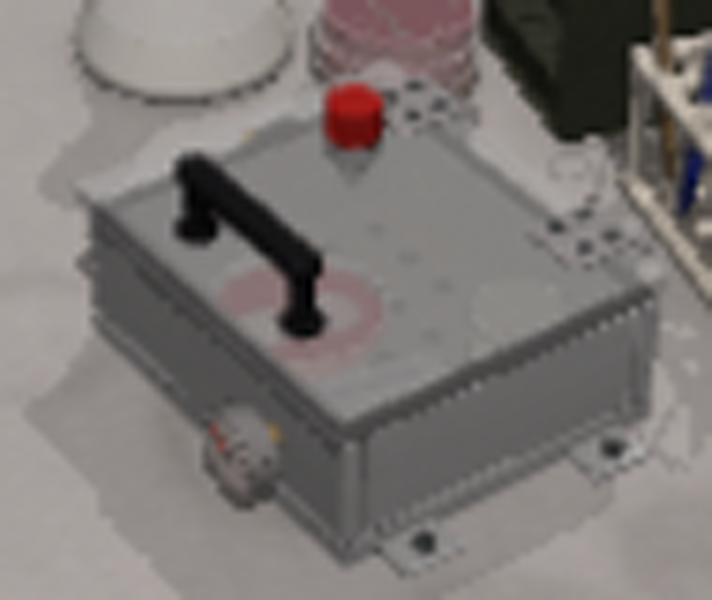

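The dish is the clear, stippled disc at crop (377,368), right of the chamber. The lid corners are at crop (90,200), (345,425) and (658,290), and the red head top is at (355,98). Next I'll fit poses.

Run:
```python
from h import *
z=np.load('side0.npz');im=z['im'].astype(int);d=z['d'];P=cloud('side',d)
f=lambda u,v:(215+u/7.49-.4,135+v/7.5-.4)
for n,u,v,h in [('FL',90,203,.088),('FR',345,425,.088),('BR',658,290,.088),('barL',192,157,.1285),('barR',308,253,.1285),('plugtop',355,99,.12)]:
    print(n,np.round(onz('side',*f(u,v),h),4))
print('dish',onz('side',170+377/4.278-.4,200+368/4.278-.4,.006))
z3=P[...,2]
sub=np.zeros(d.shape,bool);sub[135:215,215:310]=1
bar=sub&(im.max(-1)<45)&(z3>.11)&(z3<.14)
Q=P[bar];print(len(Q),Q.mean(0),Q.min(0),Q.max(0))
(c,s,a)=cv2.minAreaRect(Q[:,:2].astype(np.float32));print('rect',c,s,a)
red=sub&(im[...,0]>120)&(im[...,1]<60)&(z3>.095)
R=P[red];T=R[R[:,2]>.117];print('red',len(R),R.min(0),R.max(0),(R.min(0)+R.max(0))/2,'top',len(T),(T.min(0)+T.max(0))/2,T.mean(0))
v,u=np.nonzero(red);print(u.min(),u.max(),v.min(),v.max())
```

```text
FL [0.483  0.1346 0.088 ]
FR [ 0.5407 -0.0542  0.088 ]
BR [ 0.7052 -0.0144  0.088 ]
barL [0.5228 0.0989 0.1285]
barR [0.5483 0.0141 0.1285]
plugtop [0.6127 0.1294 0.12  ]
dish [ 0.43131012 -0.33138297  0.006     ]
108 [0.53386486 0.04760079 0.12475976] [0.51495738 0.00834184 0.11060143] [0.55228774 0.10058677 0.13107874]
rect (0.5326860547065735, 0.05390337109565735) (0.01451430656015873, 0.0953461155295372) 16.561290740966797
red 24 [0.60106926 0.11827962 0.11608208] [0.62263314 0.14129257 0.12171182] [0.6118512  0.1297861  0.11889695] top 20 [0.6118512  0.1297861  0.11948042] [0.61107691 0.12812701 0.11931758]
259 265 147 150
```

Run:
```python
from h import *
z=np.load('side0.npz');d=z['d'];P=cloud('side',d)
f=lambda u,v:(u/1.5625,v/1.5625)
m=(P[...,1]<.6)&(P[...,1]>-.5)&(P[...,0]>.3)&(P[...,0]<.95)&(P[...,2]<.5)&(d>0)
v,u=np.mgrid[:384,:512];m&=(u>200)
for y in np.arange(-.4,.6,.1):
  for x in np.arange(.3,.9,.1):
    s=m&(abs(P[...,0]-x-.05)<.05)&(abs(P[...,1]-y-.05)<.05)
    print('%4d'%(1000*np.percentile(P[s][:,2],99)) if s.sum()>3 else ' -- ',end=' ')
  print(' y=%.1f'%y)
for n,(a,b) in dict(flaskbase=(375,222),cork=(373,163)).items(): print(n,onz('side',*f(a,b),0),P[int(b/1.5625),int(a/1.5625)])
```

```text
9   12    2   68  186  233  231  y=-0.4
   3   13    2   69  126  233  230  y=-0.3
  12   12   12    2    3  233  231  y=-0.2
  12    2   90   89   84  233  230  y=-0.1
  13   80  129   93   91  233  230  y=-0.0
  15   88  125  120  145  234  230  y=0.1
 --    10    3   84   96  400  265  y=0.2
 --    18  176  177  145  497  495  y=0.3
 --     3    2  141  230  492  --   y=0.4
 --     4  123  246  261  486  --   y=0.5
flaskbase [0.60305571 0.36538145 0.        ] [0.59139376 0.32620386 0.02718273]
cork [0.69762655 0.68189012 0.        ] [0.59865191 0.35943181 0.17818852]
```

Request:
servo_tool(motion=[[[0.7,0.61,-0.87,0,-0.514],[0.7,0.61,-0.87,0,-0.514],[0.7,0.61,-0.87,0,-0.514],[0.7,0.61,-0.87,0,-0.514],[0.7,0.61,-0.87,0,-0.514],[0.7,0.61,-0.87,0,-0.514],[0.7,0.61,-0.87,0,-0.514],[0.7,0.61,-0.87,0,-0.514],[0.7,0.61,-0.87,0,-0.514],[0.7,0.61,-0.87,0,-0.514],[0.7,0.61,-0.87,0,-0.514],[0.7,0.61,-0.87,0,-0.514],[0.7,0.61,-0.87,0,-0.514],[0.7,0.61,-0.87,0,-0.514],[0.7,0,0,0,0],[0.7,0,0,0,0]]])

```text
t: 1.7
eef_pos: [0.6144, 0.129, 0.2528]
tool_rot: [-0.0, 0.598, 0.802, -0.0]
contact_force: [0.5, 1.3, -0.5]
gripper_width: 0.7
grasp_force: 0.0
```

Run:
```python
from h import *
im,d=cap('top','top1'); cv2.imwrite('pics/top1b.png',cv2.resize(im[:,:,::-1],(800,600),interpolation=cv2.INTER_CUBIC))
im,d=cap('side','side1')
o=bot.get_obs();print(o['t'],o['eef_pos'],o['tool_rot'],o['gripper_width'],o['contact_force'],o['q'])
for p in [(.613,.129,.12),(.431,-.331,.006),(.534,.055,.1285)]: print(np.array(proj('top',p))*1.5625)
```

```text
1.8 [0.61348806 0.13168796 0.25279718] [-6.67283250e-04  5.96106704e-01  8.02904933e-01 -1.44144739e-04] 0.696984587323181 [-0.08901001  0.88280257 -0.56508409] [-0.58943689  0.41527802  0.37534445  1.69523532 -0.17091418  1.06440043
  0.13378158]
[301.21635051 300.65151343]
[512.40630618 333.8887788 ]
[342.89597111 315.10275579]
```

View pics/top1b.png

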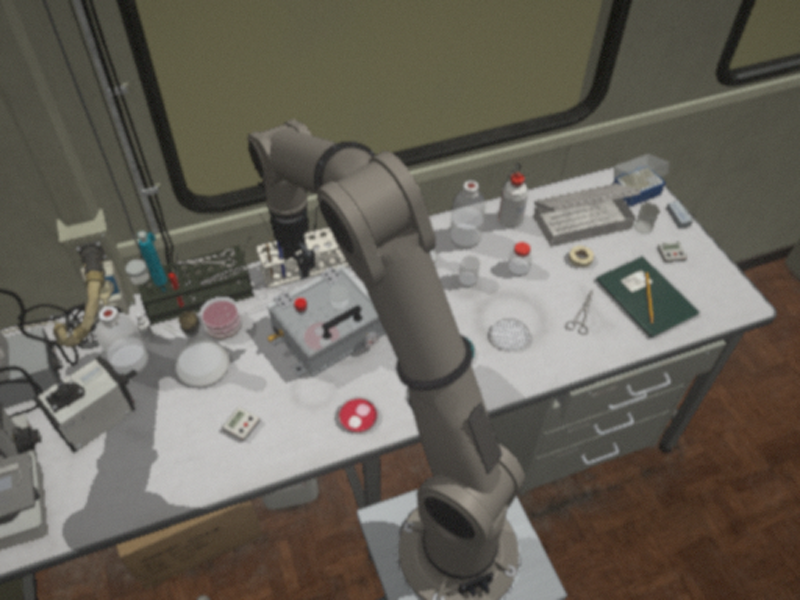

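The top view shows the plug at (301,304), the handle at (343,321) and the dish at (510,334). I'll check the plug and handle positions by triangulation.

Run:
```python
from h import *
z=np.load('top1.npz');im=z['im'].astype(int);d=z['d'];P=cloud('top',d)
u0,v0=193,195
w=np.zeros(d.shape,bool);w[180:205,180:206]=1
red=w&(im[...,0]>100)&(im[...,0]>1.8*im[...,1])
v,u=np.nonzero(red);print('red px',len(u),u.min(),u.max(),v.min(),v.max(),u.mean(),v.mean())
print('head mid z.112',onz('top',u.mean(),v.mean(),.113),np.median(P[red],0))
w[:]=0;w[190:222,195:240]=1
bar=w&(im.max(-1)<55);v,u=np.nonzero(bar);r=cv2.minAreaRect(np.c_[u,v].astype(np.float32));print('bar',len(u),r,u.min(),u.max(),v.min(),v.max())
Q=P[bar];Q=Q[(Q[:,2]>.11)];print(len(Q),Q.mean(0),cv2.minAreaRect(Q[:,:2].astype(np.float32)))
# side plug, blob centre
z=np.load('side0.npz');im=z['im'].astype(int)
w[:]=0;w[135:165,250:275]=1
red=w&(im[...,0]>90)&(im[...,0]>2*im[...,1]);v,u=np.nonzero(red);print('side',len(u),u.min(),u.max(),v.min(),v.max(),onz('side',u.mean(),v.mean(),.113))
for c in [(.613,.129)]:
  for n in('side','top'):
    th=np.linspace(0,6.28,40);q=np.array([proj(n,(c[0]+.014*np.cos(t),c[1]+.014*np.sin(t),h)) for t in th for h in(.1,.12)]);print(n,q.min(0),q.max(0))
```

```text
red px 45 189 195 191 197 192.0 194.0
head mid z.112 [0.61264485 0.13262506 0.113     ] [0.60904623 0.13326996 0.11776123]
bar 69 ((218.57986450195312, 205.63795471191406), (6.604569911956787, 26.691570281982422), 59.931419372558594) 208 229 197 215
51 [0.53079784 0.05873611 0.12650415] ((0.5310782194137573, 0.0593833327293396), (0.008556265383958817, 0.09063039720058441), 13.70143985748291)
side 51 259 265 146 154 [0.6109078  0.12684693 0.113     ]
side [258.1452977  145.62228947] [266.10205168 154.8194423 ]
top [188.82358204 189.36859806] [197.17553491 198.98826816]
```

Request:
servo_tool(motion=[[[0.7,-0.05,0,-0.8,0],[0.7,0,0,-0.8,0],[0.7,0,0,-0.8,0],[0.7,0,0,-0.55,0],[0.7,0,0,-0.5,0],[0.7,0,0,0,0],[0.7,0,0,0,0],[0.2,0,0,0,0],[0.2,0,0,0,0],[0.2,0,0,0,0],[0.2,0,0,0,0],[0.2,0,0,0,0],[0.2,0,0,0,0]]], newtons=45)

```text
t: 3.1
eef_pos: [0.6132, 0.1308, 0.1169]
tool_rot: [0.001, 0.597, 0.802, 0.001]
contact_force: [-0.3, 0.9, 5.7]
gripper_width: 0.312
grasp_force: 44.0
```

Request:
servo_tool(motion=[[[0.2,0,0,0.15,0],[0.2,0,0,0.15,0],[0.2,0,0,0.15,0],[0.2,0,0,0.15,0],[0.2,0,0,0.2,0],[0.2,0,0,0.2,0],[0.2,0,0,0.3,0],[0.2,0,0,0.3,0],[0.2,0,0,0.4,0],[0.2,0,0,0.5,0],[0.2,0,0,0.5,0],[0.2,0,0,0,0]]])

```text
t: 4.3
eef_pos: [0.614, 0.1304, 0.2391]
tool_rot: [0.002, 0.597, 0.802, 0.002]
contact_force: [0.8, -1.2, -0.8]
gripper_width: 0.31
grasp_force: 47.0
```

Run:
```python
from h import *
im,d=cap('side','side2'); cv2.imwrite('pics/side2c.png',cv2.resize(im[60:200,190:340][:,:,::-1],(640,597),interpolation=cv2.INTER_CUBIC))
o=bot.get_obs();print(o['t'],o['eef_pos'],o['gripper_width'],o['grasp_force'],o['contact_force'])
```

```text
4.35 [0.61307173 0.13035041 0.23721262] 0.31287287615305676 47.0096880197525 [-0.53141496  0.22069917 -0.1855101 ]
```

View pics/side2c.png

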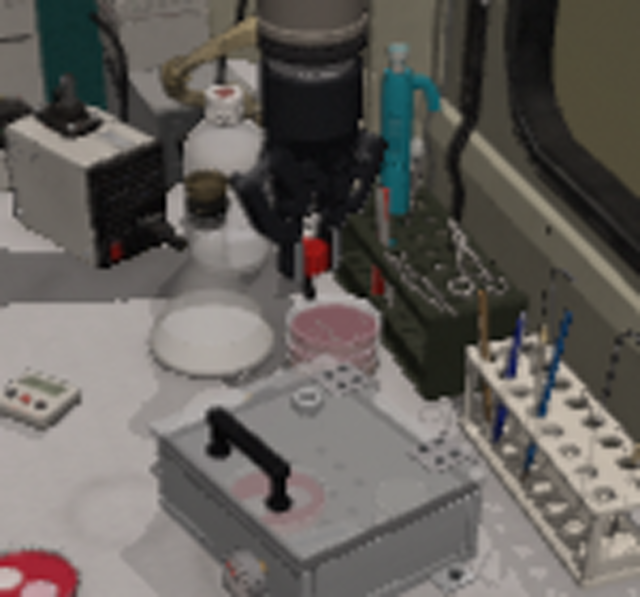

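The plug is out and held at crop (315,255), and the collar at (305,398) is empty. I'll carry it to the dish.

Request:
servo_tool(motion=[[[0.2,-0.35,-0.887,0,0],[0.2,-0.35,-0.887,0,0],[0.2,-0.35,-0.887,0,0],[0.2,-0.35,-0.887,0,0],[0.2,-0.35,-0.887,0,0],[0.2,-0.35,-0.887,0,0],[0.2,-0.35,-0.887,0,0],[0.2,-0.35,-0.887,0,0],[0.2,-0.35,-0.887,0,0],[0.2,-0.35,-0.887,0,0],[0.2,-0.35,-0.887,0,0],[0.2,-0.35,-0.887,0,0],[0.2,-0.35,-0.887,0,0],[0.2,0,0,-0.8,0],[0.2,0,0,-0.8,0],[0.2,0,0,-0.8,0],[0.2,0,0,-0.8,0],[0.2,0,0,0,0],[0.2,0,0,0,0]]])

```text
t: 6.25
eef_pos: [0.4297, -0.3309, 0.1072]
tool_rot: [-0.001, 0.597, 0.802, -0.0]
contact_force: [0.9, -0.2, -0.2]
gripper_width: 0.308
grasp_force: 47.0
```

Run:
```python
from h import *
im,d=cap('side','side3'); cv2.imwrite('pics/side3c.png',cv2.resize(im[200:330,200:340][:,:,::-1],(645,599),interpolation=cv2.INTER_CUBIC))
o=bot.get_obs();print(o['t'],o['eef_pos'],o['tool_rot'],o['gripper_width'],o['grasp_force'],o['contact_force'])
```

```text
6.3 [ 0.43043317 -0.33139536  0.10817275] [ 3.01519656e-04  5.97086603e-01  8.02176721e-01 -7.31084118e-05] 0.30881994177237376 47.00352609157562 [ 0.2937999   0.22707916 -0.50983833]
```

View pics/side3c.png

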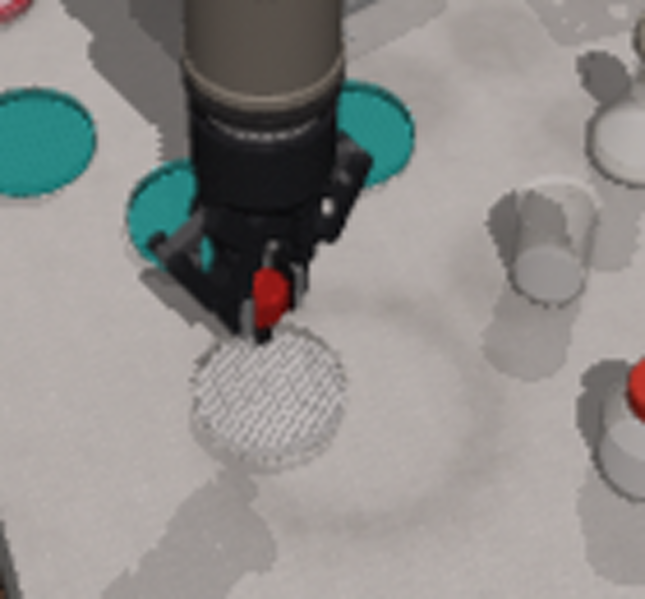

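The plug is upright above the dish, whose centre is at crop (268,395). Now I'll lower it.

Request:
servo_tool(motion=[[[0.2,0,0,-0.5,0],[0.2,0,0,-0.5,0],[0.2,0,0,-0.25,0],[0.2,0,0,-0.15,0],[0.2,0,0,-0.05,0],[0.2,0,0,0,0],[0.2,0,0,0,0]]])

```text
t: 7.0
eef_pos: [0.4307, -0.3313, 0.05]
tool_rot: [0.001, 0.597, 0.802, 0.0]
contact_force: [0.5, -0.0, -0.2]
gripper_width: 0.31
grasp_force: 47.0
```

Request:
servo_tool(motion=[[[0.2,0,0,-0.04,0],[0.2,0,0,0,0]]])

```text
t: 7.2
eef_pos: [0.4303, -0.331, 0.0479]
tool_rot: [0.0, 0.597, 0.802, 0.0]
contact_force: [0.5, -0.1, -0.1]
gripper_width: 0.304
grasp_force: 47.0
```

Request:
servo_tool(motion=[[[0.2,0,0,-0.03,0],[0.2,0,0,0,0],[0.2,0,0,0,0]]])

```text
t: 7.5
eef_pos: [0.4304, -0.331, 0.0466]
tool_rot: [0.0, 0.597, 0.802, 0.0]
contact_force: [0.1, 0.2, 1.8]
gripper_width: 0.309
grasp_force: 47.3
```

Request:
servo_tool(motion=[[[0.2,0,0,-0.03,0],[0.2,0,0,0,0],[0.2,0,0,0,0]]])

```text
t: 7.8
eef_pos: [0.4306, -0.3314, 0.0464]
tool_rot: [0.001, 0.597, 0.802, 0.0]
contact_force: [-1.5, 3.0, 14.0]
gripper_width: 0.313
grasp_force: 48.5
```

Request:
servo_tool(motion=[[[0.2,0,0,0.025,0],[0.2,0,0,0,0],[0.34,0,0,0,0],[0.36,0,0,0,0],[0.38,0,0,0,0],[0.42,0,0,0,0],[0.5,0,0,0,0],[0.6,0,0,0,0],[0.7,0,0,0,0],[0.7,0,0,0.1,0],[0.7,0,0,0.4,0],[0.7,0,0,0.7,0],[0.7,0,0,1,0],[0.7,0,0,1,0],[0.7,0,0,1,0],[0.7,0,0,0,0]]], newtons=20)

```text
t: 9.4
eef_pos: [0.4325, -0.3331, 0.2198]
tool_rot: [0.005, 0.597, 0.802, 0.001]
contact_force: [0.3, 0.2, -0.6]
gripper_width: 0.699
grasp_force: 0.0
```

Run:
```python
from h import *
im,d=cap('side','side4'); cv2.imwrite('pics/side4c.png',cv2.resize(im[200:330,200:340][:,:,::-1],(645,599),interpolation=cv2.INTER_CUBIC))
o=bot.get_obs();print(o['t'],o['eef_pos'],o['gripper_width'],o['contact_force'])
```

```text
9.45 [ 0.4315903  -0.33195799  0.21719873] 0.6989564005153986 [0.13212583 0.37534889 0.01866238]
```

View pics/side4c.png

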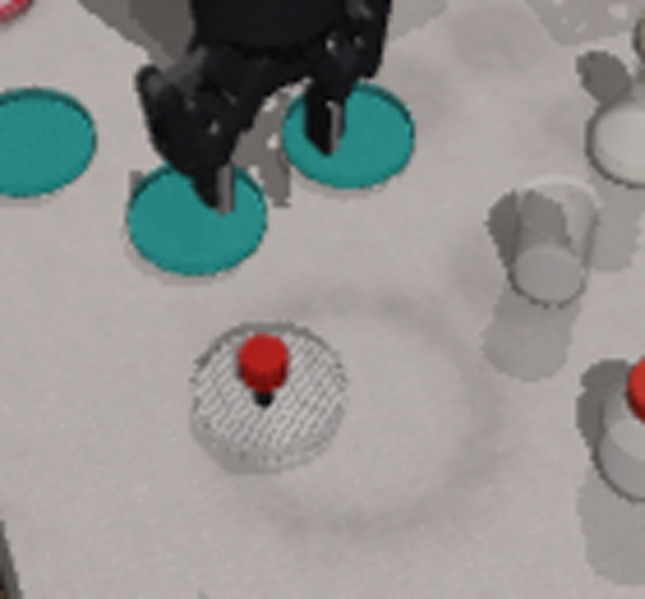

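The plug stands upright in the clear dish at crop (263,365). Now the handle.

Request:
servo_tool(motion=[[[0.7,0.25,0.97,0,0],[0.7,0.25,0.97,0,0],[0.7,0.25,0.97,0,0],[0.7,0.25,0.97,0,0],[0.7,0.25,0.97,0,0],[0.7,0.25,0.97,0,0],[0.7,0.25,0.97,0,0],[0.7,0.25,0.97,0,0],[0.7,0.25,0.97,0,0],[0.7,0.25,0.97,0,0],[0.6,0,0,0,0],[0.6,0,0,0,0],[0.6,0,0,0,0]]])

```text
t: 10.75
eef_pos: [0.5295, 0.0556, 0.2136]
tool_rot: [-0.0, 0.598, 0.802, -0.001]
contact_force: [0.2, -0.6, 0.3]
gripper_width: 0.598
grasp_force: 0.0
```

Run:
```python
from h import *
im,d=cap('side','side5'); cv2.imwrite('pics/side5c.png',cv2.resize(im[80:220,190:340][:,:,::-1],(640,597),interpolation=cv2.INTER_CUBIC))
o=bot.get_obs();print(o['t'],o['eef_pos'],o['tool_rot'],o['gripper_width'],o['contact_force'])
```

```text
10.8 [0.52961557 0.05528423 0.21380132] [-2.28207588e-04  5.97913361e-01  8.01560419e-01 -6.75083034e-04] 0.5982305828163732 [-0.37405449 -0.17563429 -0.61520791]
```

View pics/side5c.png

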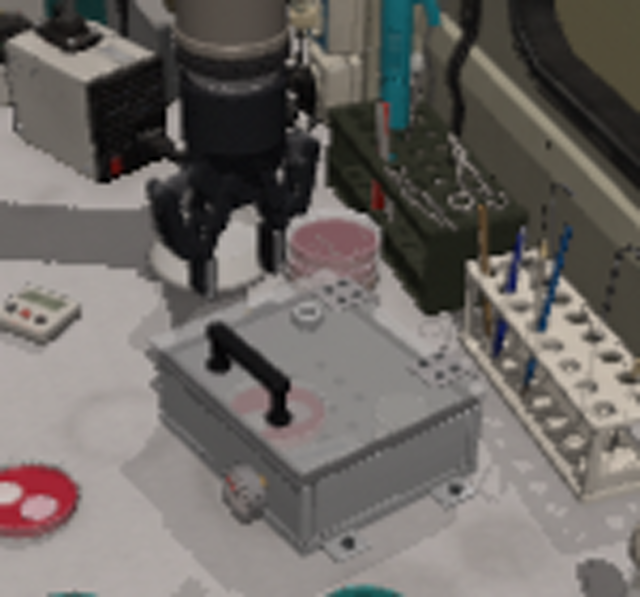

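The open fingers are above the handle bar at crop (248,362), so I'll descend and grip.

Request:
servo_tool(motion=[[[0.6,0.06,0.02,-0.7,0],[0.6,0,0,-0.7,0],[0.6,0,0,-0.5,0],[0.6,0,0,-0.3,0],[0.6,0,0,0,0],[0.6,0,0,0,0],[0.05,0,0,0,0],[0.05,0,0,0,0],[0.05,0,0,0,0],[0.05,0,0,0,0],[0.05,0,0,0,0],[0.05,0,0,0,0],[0.05,0,0,0,0],[0.05,0,0,0,0]]], newtons=70)

```text
t: 12.2
eef_pos: [0.5358, 0.0587, 0.1277]
tool_rot: [0.002, 0.597, 0.802, 0.003]
contact_force: [6.6, 0.7, -3.2]
gripper_width: 0.174
grasp_force: 69.0
```

Request:
servo_tool(motion=[[[0.05,0.08,0.02,0,0],[0.05,0,0,0.025,0],[0.05,0,0,0.025,0],[0.05,0,0,0.025,0],[0.05,0,0,0.025,0],[0.05,0.01,0,0.025,0],[0.05,0.01,0,0.025,0]]])

```text
t: 12.9
eef_pos: [0.5367, 0.0589, 0.1311]
tool_rot: [0.0, 0.597, 0.802, -0.0]
contact_force: [8.9, 1.4, -23.5]
gripper_width: 0.174
grasp_force: 68.8
```

Request:
servo_tool(motion=[[[0.05,0.05,0.01,0.025,0],[0.05,0.03,0.01,0.025,0],[0.05,0.03,0.01,0.025,0],[0.05,0.01,0,0.025,0],[0.05,0.01,0,0.025,0],[0.05,0.01,0,0.025,0]]])

```text
t: 13.5
eef_pos: [0.5388, 0.0595, 0.1379]
tool_rot: [-0.003, 0.597, 0.802, -0.002]
contact_force: [-9.3, -0.7, -4.0]
gripper_width: 0.172
grasp_force: 72.8
```

Request:
servo_tool(motion=[[[0.05,0,0,0.0375,0],[0.05,0,0,0.0375,0],[0.05,0,0,0.0375,0],[0.05,0.01,0.005,0.0375,0],[0.05,0.01,0.005,0.0375,0],[0.05,0.01,0.005,0.0375,0],[0.05,0.01,0.005,0.0375,0],[0.05,0.01,0.005,0.0375,0],[0.05,0,0,0,0],[0.05,0,0,0,0],[0.05,0,0,0,0]]])

```text
t: 14.6
eef_pos: [0.5429, 0.0607, 0.1505]
tool_rot: [-0.001, 0.597, 0.802, -0.001]
contact_force: [-8.3, -1.3, -5.3]
gripper_width: 0.171
grasp_force: 80.4
```

Run:
```python
from h import *
im,d=cap('side','side6'); cv2.imwrite('pics/side6c.png',cv2.resize(im[100:220,205:325][:,:,::-1],(600,600),interpolation=cv2.INTER_CUBIC))
o=bot.get_obs();print(o['t'],o['eef_pos'],o['gripper_width'],o['grasp_force'],o['contact_force'])
```

```text
14.65 [0.54296141 0.06063993 0.15049115] 0.17310384613670035 80.1487873122096 [-7.94773554 -0.10322763 -7.24414831]
```

View pics/side6c.png

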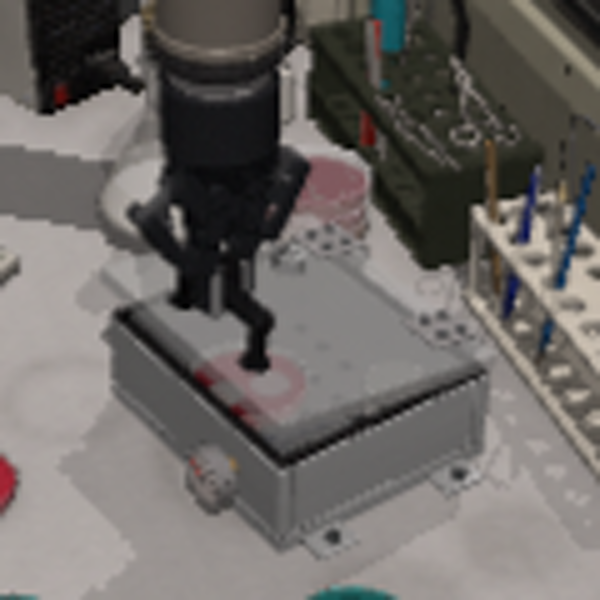

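Run:
```python
from h import *
c,s=np.cos(.29),np.sin(.29);X=np.array([c,s]);Y=np.array([-s,c])
H=np.array([.5345,.0575]);hg=H+.165*X
for th in(0,.05,.1,.14,.18):
  o=[]
  for y in(.09,-.095):
    r=(-.191*np.cos(th)+.008*np.sin(th), .08+.008*np.cos(th)+.191*np.sin(th))
    p=np.r_[hg+r[0]*X+y*Y,r[1]];u,v=proj('side',p);o.append((round((u-205)*5),round((v-100)*5)))
  print(th,o)
for t in('side0','side6'):
  z=np.load(t+'.npz');P=cloud('side',z['d']);q=P[...,:2]-hg;a=q@X;b=q@Y;zz=P[...,2]
  m=(a>-.12)&(a<-.03)&(b<0)&(b>-.08)&(zz>.07)&(zz<.14)
  A=np.c_[a[m],np.ones(m.sum())];k=np.linalg.lstsq(A,zz[m],rcond=None)[0];print(t,m.sum(),k)
```

```text
0 [(108, 307), (265, 445)]
0.05 [(109, 295), (266, 433)]
0.1 [(109, 284), (268, 421)]
0.14 [(110, 274), (269, 411)]
0.18 [(111, 264), (271, 401)]
side0 377 [0.01077332 0.08823941]
side6 332 [-0.12356596  0.08837525]
```

The lid plane fit gives 0.134 rad, about 26 mm at the front edge. The handle's rise of 23 mm agrees.

Request:
servo_tool(motion=[[[0.05,-0.03,0,0,0],[0.05,0,0,0,0],[0.05,0,0,0,0],[0.05,0,0,0,0],[0.05,0,0,0,0]]])

```text
t: 15.15
eef_pos: [0.5429, 0.0607, 0.1505]
tool_rot: [-0.0, 0.597, 0.802, -0.0]
contact_force: [-5.8, -0.2, 2.2]
gripper_width: 0.173
grasp_force: 82.2
```

Run:
```python
from h import *
im,d=cap('side','side7')
red=(im[...,0]>120)&(im[...,1]<60); red[:260]=0; red[:,:240]=0; red[:,275:]=0
print('plug px',np.argwhere(red).mean(0), bot.get_obs()['eef_pos'],bot.get_obs()['grasp_force'])
c,s=np.cos(.29),np.sin(.29);X=np.array([c,s]);Y=np.array([-s,c]);hg=np.array([.5345,.0575])+.165*X
P=cloud('side',d);q=P[...,:2]-hg;a=q@X;b=q@Y;zz=P[...,2]
m=(a>-.12)&(a<-.03)&(b<0)&(b>-.08)&(zz>.07)&(zz<.14)
k=np.linalg.lstsq(np.c_[a[m],np.ones(m.sum())],zz[m],rcond=None)[0];print(k)
if -.19<k[0]<-.09: print(bot.hand_in())
```

```text
plug px [277.13888889 256.66666667] [0.54289932 0.06071413 0.15050427] 81.89890913665295
[-0.12636029  0.08795693]
the job is handed in; nothing more can be done
None
```

The job is handed in at about 15 s: the vent plug stands in the clear petri dish, and the gripper still holds the lid's handle with the front edge about 26 mm above the gasket.

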